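Park the colour meter in its stand

ROBOT

A 6-joint arm with a two-finger parallel gripper is mounted at the origin on the work surface. World frame = base frame: x ahead of the robot, y to its left, z up, the work surface at z = 0. Lengths are in m, angles in rad, forces in N, time in s.
With the tool pointing down it reaches from about 0.3 to 0.775 m from the base axis. Payload 14.6 kg.
Tool frame: the origin (TCP) lies on the centre line of the jaws, within the pads' length; the fingertips stand 19 mm ahead of it and the grasp point (between the pads) is the TCP; y points along the fingers, x is the direction in which the jaws open and shut, and the axes are right-handed (so a half turn about y gives the same grasp; the last joint's range is limited). The gripper opens to 94 mm and grips with 3 to 60 N. Pads are 16 mm wide; open, the fingers measure 119 mm over their backs; the gripper's body (75 mm by 177 mm) begins 78 mm behind the grasp point.
Start: joints at [1.065, 0.3, 1.521, -0, 1.321, -0.067], TCP at [0.234, 0.498, 0.224] pointing down, gripper open.
Joint ranges: [-3.03, 3.03], [-0.79, 2.21], [0.23, 2.52], [-1.04, 4.18], [0, 3.07], [-2.55, 2.55]. Speed limits (rad/s): [2.22, 2.22, 2.57, 3.14, 3.14, 3.14].

INTERFACE

Orientations are given as [roll, pitch, yaw] about the fixed x, y, z axes, in that order (R = Rz(yaw) Ry(pitch) Rx(roll)).
In Python, from station import ctrl, optics gives the robot as it stands.
- The arm moves only by the tool jog_arm, never from a script. Its argument "targets" is a list of rows, each a list of 3 entries, a list of its own where there are three numbers: the finger opening in cm, from 0 to 9.4, then the shift along the tool's x, y, z in cm, then the turn about the tool's y in rad. A call has 1 to 10 rows; each row is the pose to reach, as a shift and turn from the pose commanded when the call began, along the tool's axes at that moment; what a row does not reach only later rows make up. A row lasts 1/10 s, in which the tool goes at most 50 mm and 8.59 degrees, less where a joint would pass 70% of its speed; a pose out of reach is approached as far as the arm can. A call with a gripper value outside its range is refused whole. The fingers move at their own pace and stop on an object; "grip_force" is the grip in N (left out, the last holds). Time passes only in rows, so rows that repeat a pose let the fingers close. It gives the time, the measured TCP pose, the force and the opening at its end, in the units of the state.
- ctrl.get_obs(): the state, without advancing time (a new reading comes with each control period).
- optics.camera(name): name is "side" or "top" or "wrist"; returns a dict with "img" (420x560x3 uint8, red, green, blue), "range_z" (420x560 float32, m along the optical axis (not along the pixel's ray), 0 where there is no reading), "camera_matrix" (3x3 intrinsics, pixels), "world_to_cam" (4x4, takes a point from world to camera coordinates); the wrist camera has in their place "mount" (4x4, takes a point from camera to tool coordinates, whose origin is the TCP and whose axes are the tool frame's). Camera axes: x right, y up, looking along -z (the intrinsics and any distortion apply to the point x, -y, -z); pixel columns grow to the right and rows downward; lengths in m; the calibration is good to about 2 mm. A picture is of the moment at which its call begins: read the wrist's pose just before it.
- ctrl.hand_in(): hands the job in, once; it reports no verdict.
The state is a dict: "time_s": time; "qpos": joint angles; "joint_vel": joint speeds; "tau": joint torques, N m; "ee_pos": TCP position; "eef_rot": TCP orientation; "force": force on the tool from outside, world axes, zero at the start; "moment": the same for the moment, N m; "grip_width": finger opening in m.
Only numpy, scipy, OpenCV 4.12 (cv2) and the standard library are available. Lean on these libraries where they do the work, as an engineer would, in place of code of your own. Each camera call takes 0.05 s, during which the arm holds its last target. There are 200 camera calls.

TASK

The colour readings are done: take the white hand-held meter with the flat-sided grip off the sample tray and park it in the aluminium stand. Turn it so that its flat grip matches the oblong opening (not the round one), lower it through by hand until its collar lies flat on the plate - do not drop it in - and let go. Leave the round-gripped probe and the computer mouse where they are.

Things in the scene. Friction and masses are not known exactly. Their poses are not given: they have to be found in the camera images.
- meter_head (a point): White meter (0.45 kg) upright on a 24 mm high tray: grip 60x28 mm, 80 long, round ends; above it grey collar 100x64, 8 thick; above that the head, 84x44, 46 high: grasp across the 44. All centred, long sides parallel. Point: head centre, 111 above the foot, 31 above the collar's underside. x along the long side, y short side, z up; same after a half turn.
- slot (a point): Centre of the oblong opening, at the top face of the fixed stand's aluminium plate, 95 mm above the bench. Opening 76x44 mm, right through the 10 mm plate, free below for 82 mm. x along its long side, y its short side, z up. Plate 140 (x) by 210 mm (y) on end walls; an unused round opening, 44 mm, is centred 105 mm from here towards +y. Stand and tray may swap sides.
- probe_centre (a point): Half-way up the other instrument, to be left alone: a loose grey upright probe with a round grip (38 mm across) and a round head (60 mm across), 105 mm tall, on the far side of the bench; z up. This point is 52 mm above the bench.
- mouse_centre (a point): Centre of the loose black computer mouse, to be left alone: 100 x 60 mm, 33 mm high, on the far side of the bench; x along its length, z up. This point is 17 mm above the bench.
Mind the look-alikes: they are no part of the job. What is shaped like the part that bears meter_head but orange or red is not meant.

How it is judged:
On the way:
1. the grip is let down through the oblong opening by hand: still held when the collar is within 20 mm of the plate (contact force between meter and the fingers above 0.5 N and horizontal distance between meter_head and slot below 0.02 m and z of meter_head in the frame of slot below 0.051 m), for 0.1 s.
At the end, for the whole second after the job is handed in: The meter hangs at rest and released in the oblong opening: its axis within 20 mm of the opening's centre, its collar down on the plate (within 6 mm), upright within 0.1 rad, long sides along the opening (within 0.7 rad, which the opening itself sees to) (horizontal distance between meter_head and slot below 0.02 m and z of meter_head in the frame of slot between 0.02 and 0.037 m and angle between meter_head's own z axis and vertical below 0.1 rad and angle between the x axis of meter_head and the x axis of slot, either way round below 0.7 rad and linear speed of meter below 0.02 m/s and angular speed of meter below 0.1 rad/s and contact force between meter and the fingers below 0.1 N); the robot touches nothing.
It fails at once if the round-gripped probe is pushed more than 40 mm or knocked over (distance of probe_centre from where it was at the start of the episode above 0.04 m or angle between probe_centre's own z axis and vertical above 0.5 rad).
It fails at once if the mouse is pushed more than 40 mm (distance of mouse_centre from where it was at the start of the episode above 0.04 m).
It also fails if it takes over 38 s, if anything falls off the work surface, if the arm or the gripper's body presses on something with over 40 N, if the wrist force passes 120 N, or if a joint passes its speed limit or range.

## Working session

There is one attempt and no reset: what is moved stays moved. The work goes in short steps, Python scripts to look and compute and a tool call to move; the robot and the scene stay as the last step left them, time stands still between calls to the robot, and variables do not carry over. Pictures are saved under pics/ and viewed, about 8 in all and at most 12, crops included, and the job is handed in when it is done.

Besides the shell and the picture viewer there is one more tool, called after "Call:" as name(argument=value, ...), one argument or row to a line, values as JSON. jog_arm: Moves the arm, as the interface text tells. Its arguments: {"type":"object","properties":{"targets":{"type":"array","items":{"type":"array"}},"grip_force":{"type":"number"}},"required":["targets"]}

```bash
mkdir -p pics; cat > h.py <<'E'
import numpy as np, cv2
from station import ctrl, optics
from scipy.spatial.transform import Rotation as R
def cloud(name):
    o=ctrl.get_obs() if name=="wrist" else None
    c=optics.camera(name); K=c["camera_matrix"]; z=c["range_z"].astype(float)
    v,u=np.mgrid[:420,:560]
    p=np.stack([(u-K[0,2])/K[0,0]*z,-(v-K[1,2])/K[1,1]*z,-z],-1)
    if name=="wrist":
        T=np.eye(4);T[:3,:3]=R.from_euler("xyz",o["eef_rot"]).as_matrix();T[:3,3]=o["ee_pos"];T=T@c["mount"]
    else: T=np.linalg.inv(c["world_to_cam"])
    P=p@T[:3,:3].T+T[:3,3]; P[z==0]=np.nan
    return c,P
def save(n,img): cv2.imwrite("pics/"+n+".png",img[:,:,::-1])
E
python3 - <<'E'
from h import *
o=ctrl.get_obs(); print(o)
for n in("top","side"):
    c,P=cloud(n); save(n+"0",c["img"]); np.savez(n+"0.npz",img=c["img"],P=P); print(n,[k for k in c],c["camera_matrix"].tolist(),np.linalg.inv(c["world_to_cam"]).round(3).tolist(),np.isnan(P[...,0]).mean())
E
```

```text
{'time_s': 0.0, 'qpos': array([ 1.06541141e+00,  3.00470337e-01,  1.52161633e+00, -9.40420457e-06,
        1.32069469e+00, -6.65963096e-02]), 'joint_vel': array([-0.00121079, -0.00068436, -0.00075831, -0.00138091, -0.00072804,
       -0.000269  ]), 'tau': array([-1.67504575e-03, -5.31813347e+01, -3.52729475e+01,  7.07414676e-02,
        2.44690699e-02, -7.86356213e-05]), 'ee_pos': array([0.2335433 , 0.49767259, 0.22387182]), 'eef_rot': array([-1.57072631e+00,  1.18667590e-03,  1.13201009e+00]), 'force': array([ 0.75722923, -0.11404663,  0.35602181]), 'moment': array([0.02524776, 0.01803438, 0.01005273]), 'grip_width': 0.09381906557591252}
top ['img', 'range_z', 'camera_matrix', 'world_to_cam'] [[389.0155867093658, 0.0, 282.3760195338171], [0.0, 389.0155867093658, 208.00625032243653], [0.0, 0.0, 1.0]] [[-0.025, 0.991, -0.13, 0.449], [-1.0, -0.023, 0.019, 0.087], [0.016, 0.13, 0.991, 0.983], [0.0, 0.0, 0.0, 1.0]] 0.003945578231292517
side ['img', 'range_z', 'camera_matrix', 'world_to_cam'] [[444.29169880226607, 0.0, 274.17987649042385], [0.0, 444.29169880226607, 214.9973826486007], [0.0, 0.0, 1.0]] [[0.966, 0.184, -0.182, 0.384], [-0.258, 0.628, -0.735, -0.695], [-0.021, 0.757, 0.654, 0.768], [0.0, 0.0, 0.0, 1.0]] 0.003932823129251701
```

View pics/top0.png

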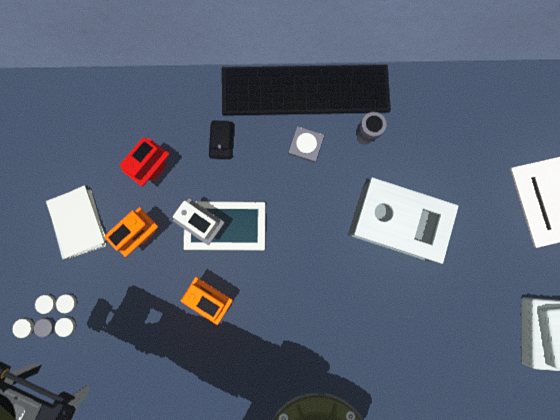

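View pics/side0.png

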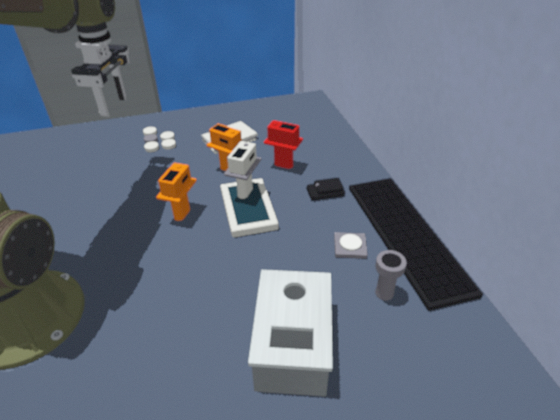

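The top view shows the white meter at about (198,220) on the tray and the stand at (405,220). The oblong opening is at (428,227) and the round one at (383,212). The orange and red look-alikes sit around the meter; the probe is at (372,127) and the mouse at (222,140).

```bash
python3 - <<'E'
from h import *
def rect(p): 
    r=cv2.minAreaRect((p*1000).astype(np.float32)); return [np.round(x,1) for x in r], cv2.boxPoints(r).round(0).tolist()
for n,mb in(("top",(165,190,235,255)),("side",(215,135,265,205))):
    d=np.load(n+"0.npz");P=d["P"];img=d["img"].astype(int)
    m=np.zeros((420,560),bool);m[mb[1]:mb[3],mb[0]:mb[2]]=1
    sat=img.max(-1)-img.min(-1)
    for lo,hi in((.148,.17),(.098,.119)):
        k=m&(P[...,2]>lo)&(P[...,2]<hi)&(sat<60)
        q=P[k]; print(n,lo,k.sum(),"z",np.median(q[:,2]).round(4),rect(q[:,:2]))
    # plate
    k=(np.abs(P[...,2]-.095)<.008)&(P[...,1]<0)&(P[...,1]>-.45)&(P[...,0]>.25)&(P[...,0]<.65)
    k=cv2.morphologyEx(k.astype(np.uint8),cv2.MORPH_OPEN,np.ones((3,3)))
    cs,h=cv2.findContours(k,cv2.RETR_CCOMP,cv2.CHAIN_APPROX_NONE)
    c,_=optics.camera(n),0
    K=c["camera_matrix"];T=np.linalg.inv(c["world_to_cam"])
    for i,cc in enumerate(cs):
        if cv2.contourArea(cc)<80: continue
        u=cc[:,0].astype(float); r=np.c_[(u[:,0]-K[0,2])/K[0,0],-(u[:,1]-K[1,2])/K[1,1],-np.ones(len(u))]@T[:3,:3].T
        w=T[:3,3]+r*((.095-T[2,3])/r[:,2])[:,None]
        print(n,"hole" if h[0][i][3]>=0 else "plate",np.median(P[k>0][:,2]).round(4),rect(w[:,:2]))
E
```

```text
top 0.148 815 z 0.1572 ([array([536.7, 259.6]), array([84.1, 44. ]), np.float64(54.2)], [[494.0, 238.0], [530.0, 213.0], [579.0, 281.0], [543.0, 307.0]])
top 0.098 440 z 0.111 ([array([536.7, 259.5]), array([100.,  64.]), np.float64(54.1)], [[481.0, 238.0], [533.0, 200.0], [592.0, 281.0], [540.0, 319.0]])
top plate 0.0943 ([array([ 530.2, -214.8]), array([211.4, 140.8]), np.float64(70.3)], [[428.0, -291.0], [561.0, -338.0], [632.0, -139.0], [499.0, -92.0]])
top hole 0.0943 ([array([ 513.2, -261.3]), array([46. , 79.1]), np.float64(70.2)], [[468.0, -270.0], [543.0, -296.0], [558.0, -253.0], [484.0, -226.0]])
top hole 0.0943 ([array([ 548.6, -162.8]), array([45.2, 45.1]), np.float64(42.7)], [[517.0, -161.0], [547.0, -195.0], [580.0, -164.0], [550.0, -131.0]])
side 0.148 389 z 0.1577 ([array([539.2, 257.6]), array([84.5, 43.7]), np.float64(54.9)], [[497.0, 236.0], [533.0, 210.0], [581.0, 280.0], [546.0, 305.0]])
side 0.098 304 z 0.1113 ([array([544. , 301.1]), array([202.1, 102.9]), np.float64(83.8)], [[482.0, 206.0], [584.0, 195.0], [606.0, 396.0], [504.0, 407.0]])
side plate 0.0945 ([array([ 532.2, -217.7]), array([214.8, 139.9]), np.float64(70.3)], [[430.0, -295.0], [562.0, -342.0], [634.0, -140.0], [503.0, -93.0]])
side hole 0.0945 ([array([ 515.6, -265.4]), array([44.7, 79.6]), np.float64(74.2)], [[471.0, -276.0], [548.0, -298.0], [560.0, -255.0], [483.0, -233.0]])
side hole 0.0945 ([array([ 551. , -166.9]), array([43.6, 42.1]), np.float64(34.6)], [[521.0, -162.0], [545.0, -197.0], [581.0, -172.0], [557.0, -137.0]])
```

Call:
jog_arm(
  targets=[
    [9.4,[0,-3,0],0],
    [9.4,[-2,-3,-8],0.15],
    [9.4,[-4,-3,-16],0.3],
    [9.4,[-6,-3,-26],0.45],
    [9.4,[-8.7,-3,-37.6],0.6],
    [9.4,[-8.7,-3,-37.6],0.75],
    [9.4,[-8.7,-3,-37.6],0.9],
    [9.4,[-8.7,-3,-37.6],1.05],
    [9.4,[-8.7,-3,-37.6],1.2],
    [9.4,[-8.7,-3,-37.6],1.35],
  ],
)

```text
time_s: 1.2
ee_pos: [0.5397, 0.2563, 0.2536]
eef_rot: [-1.572, 0.0, -0.228]
force: [-0.6, -0.0, -0.2]
grip_width: 0.0942
```

Call:
jog_arm(
  targets=[
    [9.4,[0,0,0],0.14],
    [9.4,[0,0,0],0.28],
    [9.4,[0,0,0],0.4],
    [9.4,[0,0,0],0.4],
    [9.4,[0,0,0],0.4],
  ],
)

```text
time_s: 1.7
ee_pos: [0.537, 0.2594, 0.2543]
eef_rot: [-1.571, 0.0, -0.614]
force: [-0.1, -0.0, -0.0]
grip_width: 0.0943
```

```bash
python3 - <<'E'
from h import *
o=ctrl.get_obs();print(o["ee_pos"],o["eef_rot"],o["qpos"].round(3))
c,P=cloud("wrist");save("w1",c["img"])
k=(P[...,2]>.148)&(P[...,2]<.17)&(np.hypot(P[...,0]-.537,P[...,1]-.259)<.07)
print(k.sum(),cv2.minAreaRect((P[k][:,:2]*1000).astype(np.float32)),np.nanmedian(P[k][:,2]))
T=R.from_euler("xyz",o["eef_rot"]).as_matrix()
E
```

```text
[0.5370357  0.25938737 0.25431185] [-1.57098576e+00  1.50994559e-04 -6.14352726e-01] [0.389 0.385 1.339 0.    1.418 1.003]
6033 ((537.2996826171875, 260.7283630371094), (83.52323913574219, 44.04761505126953), 54.44904327392578) 0.15750900848119193
```

View pics/w1.png

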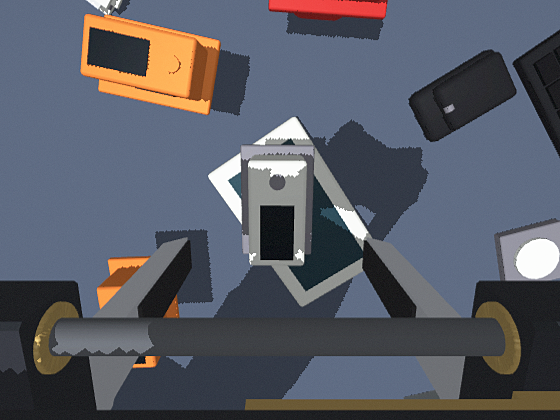

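The white meter at (277,205) sits squarely between the open fingers and is aligned with them. I'll descend and grip.

Call:
jog_arm(
  targets=[
    [9.4,[0,3,0],0.01],
    [9.4,[0,6,0],0.01],
    [9.4,[0,8.5,0],0.01],
    [9.4,[0,10.5,0],0.01],
    [9.4,[0,11.4,0],0.01],
    [9.4,[0,11.4,0],0.01],
    [9.4,[0,11.4,0],0.01],
  ],
  grip_force=30,
)

```text
time_s: 2.45
ee_pos: [0.5374, 0.2596, 0.1415]
eef_rot: [-1.57, -0.001, -0.627]
force: [0.4, -0.0, 0.7]
grip_width: 0.094
```

Call:
jog_arm(
  targets=[
    [4.0,[0,0,0],0],
    [4.0,[0,0,0],0],
    [4.0,[0,0,0],0],
    [4.0,[0,0,0],0],
    [4.0,[0,0,0],0],
    [4.0,[0,0,0],0],
    [4.0,[0,0,0],0],
    [4.0,[0,0,0],0],
  ],
  grip_force=30,
)

```text
time_s: 3.25
ee_pos: [0.5371, 0.2594, 0.1404]
eef_rot: [-1.571, -0.0, -0.628]
force: [-0.7, 0.3, 0.5]
grip_width: 0.0438
```

Call:
jog_arm(
  targets=[
    [4.0,[0,-1,0],0],
    [4.0,[0,-3,0],0],
    [4.0,[0,-6,0],0],
    [4.0,[0,-9,0],0],
    [4.0,[0,-12,0],0],
    [4.0,[0,-14,0],0],
    [4.0,[0,-15,0],0],
    [4.0,[0,-15,0],0],
  ],
)

```text
time_s: 4.05
ee_pos: [0.5372, 0.2595, 0.2915]
eef_rot: [-1.569, -0.001, -0.628]
force: [0.4, -0.0, -5.0]
grip_width: 0.0441
```

Call:
jog_arm(
  targets=[
    [4.0,[0.6,0,-0.9],0.03],
    [4.0,[1.7,0,-2.6],0.1],
    [4.0,[3.4,0,-5.2],0.2],
    [4.0,[5.1,0,-7.8],0.3],
    [4.0,[6.8,0,-10.4],0.4],
    [4.0,[8.5,0,-13.0],0.5],
    [4.0,[10.2,0,-15.6],0.6],
    [4.0,[11.9,0,-18.2],0.7],
    [4.0,[13.0,0,-19.8],0.75],
    [4.0,[13.0,0,-19.8],0.75],
  ],
)

```text
time_s: 5.05
ee_pos: [0.5253, 0.0202, 0.2892]
eef_rot: [-1.573, -0.0, -1.384]
force: [0.0, 0.6, -4.1]
grip_width: 0.0437
```

```bash
python3 - <<'E'
from h import *
o=ctrl.get_obs();print(o["ee_pos"],o["eef_rot"],o["qpos"].round(3),o["force"],o["grip_width"])
y=o["eef_rot"][2];d=np.array([.514,-.262])-o["ee_pos"][:2]
print("x",d@[np.cos(y),np.sin(y)]*100,"z",d@[-np.sin(y),np.cos(y)]*100,"turn",y+1.915)
E
```

```text
[0.52526261 0.02022331 0.28915463] [-1.57302581e+00 -1.49207917e-05 -1.38360435e+00] [-3.100e-02  2.040e-01  1.491e+00 -1.000e-03  1.449e+00  1.353e+00] [ 0.0109485   0.60597074 -4.10059506] 0.04371651640856839
x 27.51970794235544 z -6.358780471194761 turn 0.531395648616714
```

Call:
jog_arm(
  targets=[
    [4.0,[1,0,-0.2],0.02],
    [4.0,[4,0,-0.9],0.08],
    [4.0,[8,0,-1.9],0.17],
    [4.0,[12,0,-2.8],0.25],
    [4.0,[16,0,-3.7],0.34],
    [4.0,[20,0,-4.6],0.42],
    [4.0,[24,0,-5.6],0.49],
    [4.0,[26.5,0,-6.2],0.53],
    [4.0,[27.5,0,-6.4],0.53],
    [4.0,[27.5,0,-6.4],0.53],
  ],
)

```text
time_s: 6.05
ee_pos: [0.5156, -0.2599, 0.2897]
eef_rot: [-1.572, 0.0, -1.908]
force: [0.2, 1.1, -4.6]
grip_width: 0.0434
```

Call:
jog_arm(
  targets=[
    [4.0,[0,0,0],0],
    [4.0,[0,0,0],0],
  ],
)

```text
time_s: 6.25
ee_pos: [0.5161, -0.2581, 0.2905]
eef_rot: [-1.571, 0.0, -1.906]
force: [0.1, -0.1, -4.2]
grip_width: 0.0438
```

```bash
python3 - <<'E'
from h import *
o=ctrl.get_obs();print(o["ee_pos"],o["eef_rot"],o["force"],o["grip_width"])
y=o["eef_rot"][2];d=np.array([.514,-.262])-o["ee_pos"][:2]
print("x",d@[np.cos(y),np.sin(y)]*100,"z",d@[-np.sin(y),np.cos(y)]*100,"turn",y+1.915)
c,P=cloud("wrist");save("w2",c["img"])
c,P=cloud("side");save("s2",c["img"])
# head/collar/grip from side by position near tcp
for lo,hi in((.17,.245),(.25,.262),(.265,.31)):
    k=(np.hypot(P[...,0]-.514,P[...,1]+.262)<.06)&(P[...,2]>lo)&(P[...,2]<hi)
    q=P[k]; print(lo,k.sum(),q.mean(0).round(4) if k.any() else "",cv2.minAreaRect((q[:,:2]*1000).astype(np.float32)) if k.sum()>5 else "", q[:,2].min() if k.any() else "")
E
```

```text
[ 0.51608967 -0.25809075  0.29052911] [-1.57074874e+00  1.87925595e-04 -1.90605739e+00] [ 0.1033741  -0.06435194 -4.16994001] 0.043766568509097714
x 0.4379139284735492 z -0.06871210892281751 turn 0.008942612451123821
0.17 843 [ 0.5148 -0.2701  0.2037] ((516.308349609375, -265.9583435058594), (16.408645629882812, 59.86873245239258), 73.9548568725586) 0.17279119235432283
0.25 590 [ 0.5132 -0.2802  0.2602] ((517.2683715820312, -260.5740966796875), (61.0423583984375, 99.22270202636719), 71.08274841308594) 0.25339281601516317
0.265 1128 [ 0.5137 -0.2803  0.2892] ((520.1535034179688, -276.2872009277344), (92.21247100830078, 38.995399475097656), 6.27429723739624) 0.2650929414062625
```

View pics/w2.png

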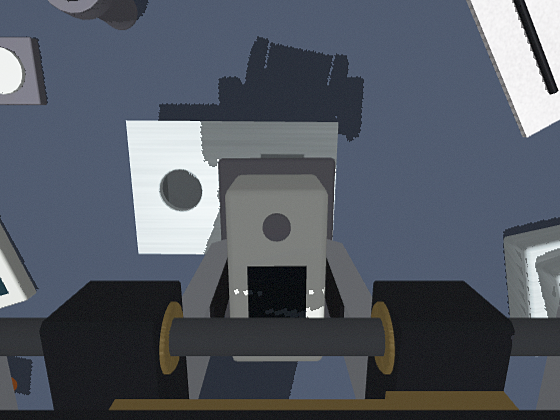

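View pics/s2.png

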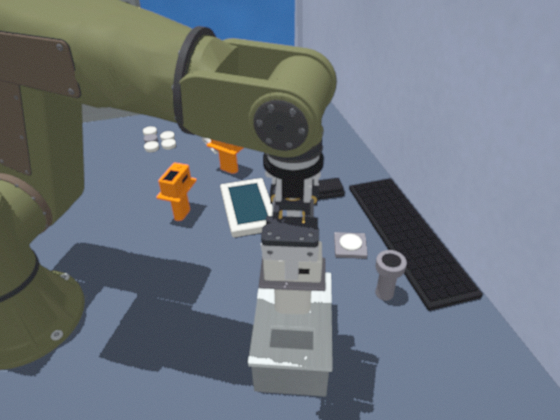

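The meter is held upright over the oblong opening with its long side aligned. I'll correct 4.5 mm and lower.

Call:
jog_arm(
  targets=[
    [4.0,[0.4,0,0],0.01],
    [4.0,[0.45,2,0],0.01],
    [4.0,[0.45,4,0],0.01],
    [4.0,[0.45,6,0],0.01],
    [4.0,[0.45,7,0],0.01],
    [4.0,[0.45,7,0],0.01],
    [4.0,[0.45,7,0],0.01],
  ],
)

```text
time_s: 7.05
ee_pos: [0.5146, -0.2638, 0.2214]
eef_rot: [-1.57, -0.0, -1.918]
force: [-0.2, -0.7, -3.1]
grip_width: 0.044
```

```bash
python3 - <<'E'
from h import *
o=ctrl.get_obs();print(o["ee_pos"],o["eef_rot"],o["force"],o["grip_width"])
c,P=cloud("side");save("s3",cv2.resize(c["img"][200:400,200:400],(600,600)))
E
```

```text
[ 0.51461165 -0.26377094  0.2213771 ] [-1.56973243e+00 -2.02875234e-04 -1.91802866e+00] [-0.23578942 -0.72483585 -3.06471597] 0.044008249288196334
```

View pics/s3.png

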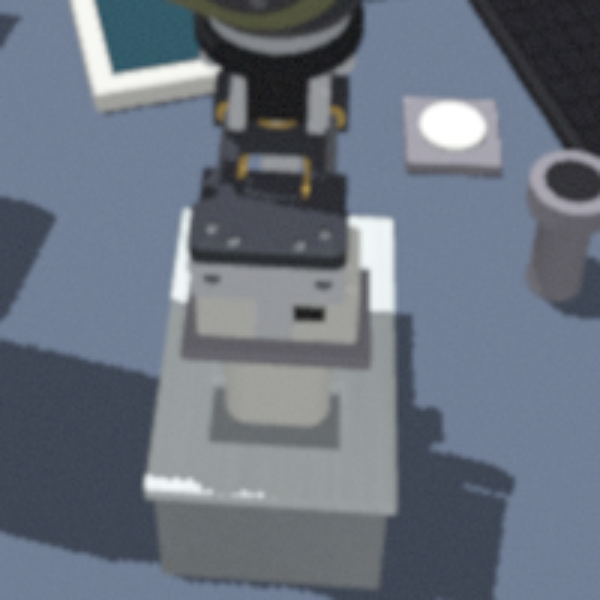

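The foot (280,400 in the crop) is just above the oblong opening and centred on it. Next I'll lower it most of the way.

Call:
jog_arm(
  targets=[
    [4.0,[-0.1,1,0],0],
    [4.0,[-0.1,2.5,0],0],
    [4.0,[-0.1,4,0],0],
    [4.0,[-0.1,5.5,0],0],
    [4.0,[-0.1,7,0],0],
    [4.0,[-0.1,8,0],0],
    [4.0,[-0.1,8.4,0],0],
    [4.0,[-0.1,8.4,0],0],
    [4.0,[-0.1,8.4,0],0],
  ],
)

```text
time_s: 8.0
ee_pos: [0.515, -0.2628, 0.1371]
eef_rot: [-1.57, -0.0, -1.918]
force: [-0.6, -0.2, -2.9]
grip_width: 0.0438
```

Call:
jog_arm(
  targets=[
    [4.0,[0,0.2,0],0],
    [4.0,[0,0.4,0],0],
    [4.0,[0,0.5,0],0],
    [4.0,[0,0.5,0],0],
  ],
)

```text
time_s: 8.4
ee_pos: [0.5147, -0.2627, 0.1315]
eef_rot: [-1.571, -0.0, -1.918]
force: [0.3, -0.0, -3.8]
grip_width: 0.0436
```

Call:
jog_arm(
  targets=[
    [4.0,[0,0.1,0],0],
    [4.0,[0,0.1,0],0],
    [4.0,[0,0.1,0],0],
  ],
)

```text
time_s: 8.7
ee_pos: [0.5148, -0.2627, 0.1315]
eef_rot: [-1.57, -0.0, -1.918]
force: [-4.7, 2.3, 5.9]
grip_width: 0.0441
```

The wrist force has swung from −4 to +6 N and z has stopped at the expected height, so the collar is on the plate. Releasing.

Call:
jog_arm(
  targets=[
    [5.0,[0,0,0],0],
    [6.0,[0,0,0],0],
    [7.5,[0,0,0],0],
    [9.4,[0,0,0],0],
    [9.4,[0,0,0],0],
    [9.4,[0,0,0],0],
    [9.4,[0,0,0],0],
    [9.4,[0,0,0],0],
  ],
)

```text
time_s: 9.5
ee_pos: [0.5147, -0.2627, 0.1304]
eef_rot: [-1.571, 0.0, -1.918]
force: [0.4, -0.8, 0.8]
grip_width: 0.094
```

Call:
jog_arm(
  targets=[
    [9.4,[0,-1,0],0],
    [9.4,[0,-3,0],0],
    [9.4,[0,-6,0],0],
    [9.4,[0,-9,0],0],
    [9.4,[0,-12,0],0],
    [9.4,[0,-14,0],0],
    [9.4,[0,-14,0],0],
    [9.4,[0,-14,0],0],
  ],
)

```text
time_s: 10.3
ee_pos: [0.5145, -0.2626, 0.2702]
eef_rot: [-1.571, -0.0, -1.918]
force: [-0.2, -0.6, -0.4]
grip_width: 0.094
```

```bash
python3 - <<'E'
from h import *
o=ctrl.get_obs();print(o["time_s"],o["ee_pos"],o["force"],o["grip_width"])
for n in("wrist","side"):
    c,P=cloud(n);save(n+"4",c["img"])
    for lo,hi in((.1,.108),(.14,.16)):
        k=(np.hypot(P[...,0]-.514,P[...,1]+.262)<.065)&(P[...,2]>lo)&(P[...,2]<hi);q=P[k]
        print(n,lo,k.sum(),np.median(q[:,2]),np.percentile(q[:,2],[5,95]),cv2.minAreaRect((q[:,:2]*1000).astype(np.float32)) if k.sum()>5 else "")
E
```

```text
10.3 [ 0.51454073 -0.26261282  0.27021654] [-0.19365475 -0.63741354 -0.38599693] 0.09400268976006992
wrist 0.1 1890 0.10225554235957474 [0.10092445 0.10343714] ((515.1326904296875, -262.7347412109375), (63.924896240234375, 99.49932861328125), 70.43705749511719)
wrist 0.14 5116 0.14854898195543714 [0.14682323 0.15006605] ((515.5249633789062, -262.8775329589844), (44.01405334472656, 83.54492950439453), 70.20661926269531)
side 0.1 591 0.10246086100970253 [0.10055803 0.10598044] ((515.984375, -263.86907958984375), (64.077880859375, 98.7864761352539), 70.26753997802734)
side 0.14 1197 0.14856035278850266 [0.1434157  0.15073247] ((516.9310302734375, -262.9914245605469), (45.83836364746094, 83.64305877685547), 70.20384979248047)
```

View pics/side4.png

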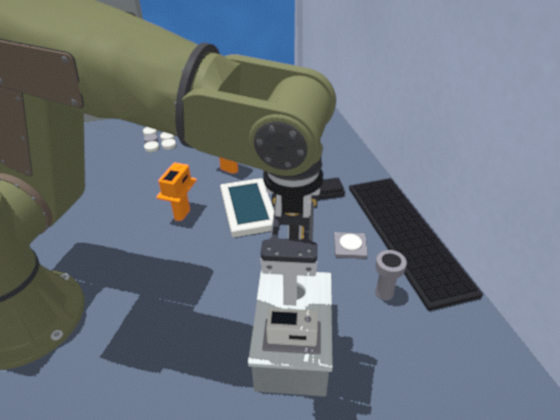

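The meter is seated. Its collar top is at 0.102 m (0.103 expected) and its head top at 0.1485 m (0.149 expected). It is level, about 2 mm off centre, and the gripper is clear.

```bash
python3 -c "
from station import ctrl
print(ctrl.hand_in())"
```

```text
the job is handed in; nothing more can be done
None
```

The white meter is parked in the oblong opening of the stand. I gripped it across the 44 mm sides of the head and turned it to match the opening. I lowered it by hand until the collar touched the plate, which showed as about a 10 N change in wrist force. Then I let go, retreated 14 cm upward and handed in at about 10.4 s.

**Last checks:**
- **Seating:** The collar top measured 0.102 m and the head top 0.1485 m, against 0.103 and 0.149 expected. The collar is down on the plate and level.
- **Alignment:** The meter's axis is about 2 mm from the opening's centre, and its long side is aligned with the opening to within about 1°.
- **Camera disagreement:** Before the move, the top and side cameras disagreed by about 2–4 mm on where the opening is. That is well inside the 20 mm tolerance.
- **Probe and mouse:** I did not go near either. They look unmoved in the last picture, where the arm partly hides the mouse; I did not re-measure them.

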